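Crib the washed bars on the drying slide and hold the carriage in its notch

ROBOT

A 6-joint arm with a two-finger parallel gripper is mounted at the origin on a cart in front of the work surface, level with it; the furniture and walls round the work are solid. World frame = base frame: x ahead of the robot, y to its left, z up, the work surface at z = 0. Lengths are in m, angles in rad, forces in N, time in s.
With the tool pointing down it reaches from about 0.325 to 0.925 m from the base axis. Payload 3.1 kg.
Tool frame: the origin (TCP) lies at the very end of the fingers, on their centre line; the grasp point (between the pads) lies manip.grip_point_offset behind it (manip.grip_point_offset is the distance from the TCP to the grasp point, in m); z points along the fingers, y is the line along which they close (so a half turn about z gives the same grasp; the last joint's range is limited). The gripper opens to 85 mm and grips with 20 to 120 N. Pads are 22 mm wide; open, the fingers measure 114 mm over their backs; the gripper's body (76 mm by 85 mm) begins 54 mm behind the grasp point. The pads swing forward as they close: fully open they stand 13 mm farther back than shut.
Start: joints at [-1.316, 0.217, 1.613, -0, 1.311, -0.112], TCP at [0.224, -0.583, 0.231] pointing down, gripper open.
Joint ranges: [-2.75, 2.75], [-0.78, 2.1], [0.31, 2.55], [-1.13, 4.27], [0.13, 2.63], [-2.58, 2.58]. Speed limits (rad/s): [2.79, 2.79, 3.14, 3.14, 3.14, 3.14].

INTERFACE

Orientations are given as a rotation vector (axis times angle).
In Python, from bench import sensors, imaging, manip gives the robot as it stands. The module is installed in compiled form; this text tells all that it offers.
- The arm moves only by the tool apply_moves, never from a script. Its argument "motion" is a list of rows, each an object of numbers: "grip": the closure, from 0 (fully open) to 1 (shut); "dx", "dy", "dz": the shift along the tool's x, y, z in m; "turn": the turn about the tool's z in rad. A call has 1 to 5 rows; each row is the pose to reach, as a shift and turn from the pose commanded when the call began, along the tool's axes at that moment; what a row does not reach only later rows make up. A row lasts 1/10 s, in which the tool goes at most 50 mm and 8.59 degrees, less where a joint would pass 70% of its speed; a pose out of reach is approached as far as the arm can. A call with a gripper value outside its range is refused whole. The fingers move at their own pace and stop on an object; "grip_force" is the grip in N (left out, the last holds). Time passes only in rows, so rows that repeat a pose let the fingers close. It gives the time, the measured TCP pose, the force, the opening and the grip force at its end, in the units of the state.
- sensors.sense(): the state, without advancing time (a new reading comes with each control period).
- imaging.grab_frame(name): name is "scene" or "top" or "wrist"; returns (picture, depth): 480x640x3 uint8, red, green, blue; 480x640 float32, m along the optical axis (not along the pixel's ray), 0 where there is no reading.
- imaging.camera_model(name): a dict with "fx", "fy", "cx", "cy" (pixels), "D" ([k1, k2, p1, p2, k3] as OpenCV has them; the pictures are not rectified), "world_from_camera" (4x4, takes a point from camera to world coordinates). Camera axes: x right, y down, z forward; pixel columns grow to the right and rows downward; lengths in m; the calibration is good to about 2 mm. A picture is of the moment at which its call begins: read the wrist's pose just before it. camera_model takes no time and is no camera call; for the wrist camera it gives the pose at the moment of the call.
- manip.finish_job(): hands the job in; it is judged then, once.
The state is a dict: "time_s": time; "joints": joint angles; "qd": joint speeds; "effort": joint torques, N m; "tool_pos": TCP position; "ee_rot": TCP orientation; "wrist_force": force on the tool from outside, world axes, zero at the start; "ft_torque": the same for the moment, N m; "opening": finger opening in m; "grip_force": force on a finger pad.
Only numpy, scipy, OpenCV 4.12 (cv2) and the standard library are available. Lean on these libraries where they do the work, as an engineer would, in place of code of your own. Each camera call takes 0.05 s, during which the arm holds its last target. There are 200 camera calls.

TASK

Lay the two loose aluminium bars crosswise on the two that already lie on the blue carriage, one towards each end of those lower bars so that air can pass between, and let go of them. Then take the carriage by its black handle and slide it, with the stack undisturbed, to the robot's right until the spring ball clicks into the notch in front of the dryer (red lines in line), without running past it. Finish while still gripping the handle and holding the carriage in the notch; leave the lens barrel and the swab pot where they are.

Things in the scene. Friction and masses are not known exactly. Their poses are not given: they have to be found in the camera images.
- slide: The fixed drying slide: an aluminium base plate 90 x 350 x 10 mm on the bench with two steel guide rods along its y axis. Origin on the bench. z up; the carriage travels along this y axis, its loading end being at +y (where it starts, against its stop). It turns up to 0.15 rad from the world axes.
- carriage: The blue carriage on the rods, axes parallel to the slide's. Origin: middle of the stacking area on the upper face of its deck (41 mm above the bench). The flat deck reaches x -50 to 50, y -50 to 100 mm. It moves only along the slide, towards -y, by up to 170 mm from its start; about 1 N of friction, no spring return. A brass ball plunger stands at its near edge at x = -60, y = 0 mm, up to 8 mm above the deck, with a red line on its lug.
- handle (a point): Grip point of the carriage's fixed upright round black handle, 22 mm in diameter; its top is 57 mm above the deck, this point 40 mm above the deck, at x = 0, y = +82 mm of the carriage. It has a collar 32 mm wide and 5 mm high at its foot. The handle does not turn.
- index (a point): On the carriage, at x = -60, y = 0, z = 0 mm of it: centre line of the ball plunger and of the carriage's red line. Index and notch agree in y when the spring ball (5 mm radius) under it is in the notch, 85 to 140 mm from where the index starts.
- dryer: The fixed dryer with its notch block, standing across the slide, its place along the slide differing from run to run; axes parallel to the slide's, origin on the bench on the slide's centre line, level with the notch along y. Yellow notch block (24 x 36 mm, 24 mm high over its ridges) at x = -60 mm, white fan box 26 x 80 mm, 92 mm high, with its face at x = +84 mm.
- notch (a point): The notch, between two round steel ridges (16 mm thick, at y = -8 and +8 mm from this point, 24 mm above the bench) on the yellow block with a red line. The ball meets the first ridge 16.5 mm before the notch, needs about 8 N to ride up it, passes its top 8 mm before, then drops 3 mm into the notch with the push fading to nothing; about 8 N pushes it out either way. Axes parallel to the slide's.
- cable (a point): A point on the fixed black cable of the camera, where it leaves the bench. From here it runs flat on the bench (up to 14 mm high) to the left, at x 0.47 to 0.53 m, between the robot and the loose bars; to the right it rises behind the slide: about z = 0.10 m at x = 0.59, y = -0.05, z = 0.19 m at x = 0.65, y = -0.15. It is solid: carry things over or in front of it.
- bar_1: A loose aluminium bar 14 x 14 x 90 mm, 50 g, lying on the bench to the left, behind the cable. Origin at its centre (7 mm above what it lies on), x along its length. Two small dark holes near its ends. Either loose bar may go to either place.
- bar_2: The other loose bar lying on the bench. Same kind and size as bar_1, same axes and origin. 
- lower_1: A bar that lies loose on the deck, lengthwise along the carriage's x, at about y = +26 mm of the carriage. Same kind and size as bar_1, same axes and origin. 
- lower_2: The bar beside it on the deck, at about y = -26 mm of the carriage. Same kind and size as bar_1, same axes and origin. The upper bars go along the carriage's y, their centres 21 mm above the deck.
- barrel: Bystander: a black lens barrel, 55 mm in diameter and 48 mm high, standing loose near the front edge of the bench. Origin at the centre of its underside.
- swabs: Bystander: a white pot of swabs, 64 mm in diameter, 85 mm high, standing loose at the back. Origin at the centre of its underside.
Not all that is in view belongs to the job. What is shaped like the bar_1 but orange or pink is not meant.

How it is judged:
By the outcome, as a careful person would: the job done as asked, in the order asked, and still so for the second after the job is handed in, while the arm keeps its last pose, push and grip.
It also fails if it takes over 67 s, if anything falls off the work surface, if the arm or the gripper's body presses on something with over 40 N, if the wrist force passes 120 N, or if a joint passes its speed limit or range.

## Working session

There is one attempt and no reset: what is moved stays moved. The work goes in short steps, Python scripts to look and compute and a tool call to move; the robot and the scene stay as the last step left them, time stands still between calls to the robot, and variables do not carry over. Pictures are saved under pics/ and viewed, at most 10 in all, crops included, and the job is handed in when it is done.

Besides the shell and the picture viewer there is one more tool, called after "Emit:" as name([rows], argument=value, ...), one row to a line, values as JSON. apply_moves: Moves the arm, as the interface text tells. Its arguments: {"type":"object","properties":{"motion":{"type":"array","items":{"type":"object","properties":{"grip":{"type":"number"},"dx":{"type":"number"},"dy":{"type":"number"},"dz":{"type":"number"},"turn":{"type":"number"}}}},"grip_force":{"type":"number"}},"required":["motion"]}

```bash
mkdir -p pics; ls; python3 - <<'E'
from bench import sensors, imaging, manip
import cv2, numpy as np
print(sensors.sense()); print(manip.grip_point_offset)
for n in ("scene","top"):
    p,d=imaging.grab_frame(n); np.savez(f"pics/{n}0.npz",p=p,d=d)
    cv2.imwrite(f"pics/{n}0.png",p[:,:,::-1]); m=imaging.camera_model(n); print(n,m)
E
```

```text
pics
{'time_s': 0.0, 'joints': array([-1.31619264e+00,  2.17741264e-01,  1.61493607e+00,  1.18538098e-05,
        1.31130819e+00, -1.12188487e-01]), 'qd': array([ 0.00121465, -0.00115518,  0.00100728,  0.00193139,  0.00046546,
       -0.00030994]), 'effort': array([-1.92201798e-03, -3.96845233e+01, -3.03855157e+01, -3.06558341e-04,
        9.56712349e-03, -3.15700191e-06]), 'tool_pos': array([ 0.22396247, -0.58261747,  0.22997527]), 'ee_rot': array([-3.08656150e+00, -5.72491337e-01,  2.49287406e-04]), 'wrist_force': array([ 0.4725681 , -0.14905275,  0.36448937]), 'ft_torque': array([-0.0226888 ,  0.02211955, -0.0218105 ]), 'grip_force': 0.0, 'opening': 0.08527815897030686}
0.0187
scene {'fx': 478.2341602007704, 'fy': 478.2341602007704, 'cx': 318.90017900328615, 'cy': 230.24549807176348, 'D': array([-0.10920201,  0.        ,  0.        ,  0.        ,  0.        ]), 'world_from_camera': array([[-0.67124639, -0.42542111,  0.60699683, -0.04148328],
       [-0.74121122,  0.39170158, -0.54513833,  0.5971129 ],
       [-0.00584827, -0.815835  , -0.57825517,  0.65328407],
       [ 0.        ,  0.        ,  0.        ,  1.        ]])}
top {'fx': 620.5033850104728, 'fy': 620.5033850104728, 'cx': 325.84213115133855, 'cy': 234.83769346633562, 'D': array([-0.18724425,  0.        ,  0.        ,  0.        ,  0.        ]), 'world_from_camera': array([[ 2.29859205e-02, -9.75202408e-01,  2.20117948e-01,
         3.03450995e-01],
       [-9.99723364e-01, -2.35192801e-02,  1.97635453e-04,
         6.10080801e-02],
       [ 4.98428110e-03, -2.20061598e-01, -9.75473244e-01,
         1.30564213e+00],
       [ 0.00000000e+00,  0.00000000e+00,  0.00000000e+00,
         1.00000000e+00]])}
```

View pics/scene0.png

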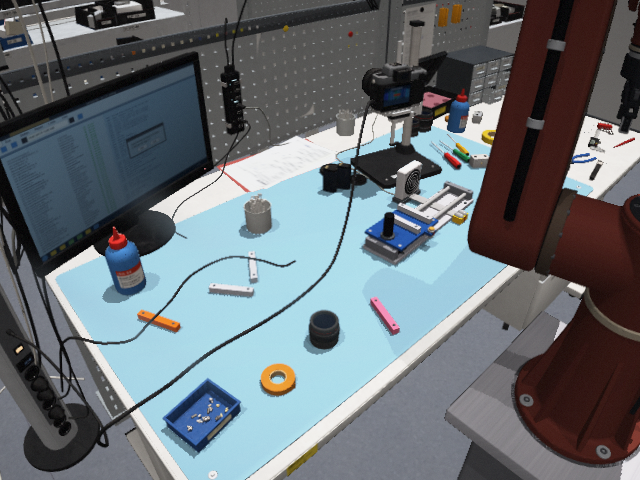

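View pics/top0.png

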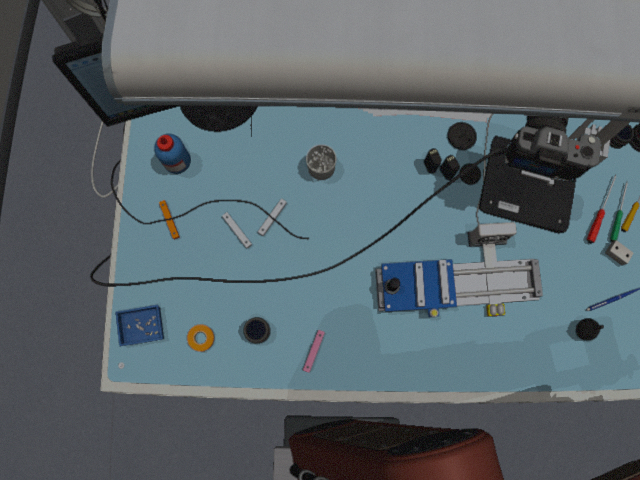

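Scene: the two bars are at about (232,290) and (253,265), with the carriage at (400,230). Top: bars at (237,230) and (272,217), carriage at (415,285), notch block at (495,310), handle at (393,285). A thin cable passes near bar 2, so I'll zoom in.

```bash
cat > h.py <<'E'
import numpy as np, cv2
from bench import sensors, imaging, manip
from scipy.spatial.transform import Rotation as R
def ray(m,px):
    K=np.array([[m["fx"],0,m["cx"]],[0,m["fy"],m["cy"]],[0,0,1]])
    u=cv2.undistortPoints(np.float64(px).reshape(-1,1,2),K,np.float64(m["D"])).reshape(-1,2)
    T=m["world_from_camera"]
    return T[:3,3], np.c_[u,np.ones(len(u))]@T[:3,:3].T
def onplane(m,px,z):
    o,d=ray(m,px); return o+d*((z-o[2])/d[:,2])[:,None]
def blobs(mask,x0,y0,x1,y1,amin=20):
    k=np.zeros_like(mask); k[y0:y1,x0:x1]=mask[y0:y1,x0:x1]
    c,_=cv2.findContours(k,cv2.RETR_EXTERNAL,cv2.CHAIN_APPROX_NONE)
    return [x for x in c if cv2.contourArea(x)>=amin]
def rect(m,c,z):
    P=onplane(m,c.reshape(-1,2),z)[:,:2]
    (cx,cy),(w,h),a=cv2.minAreaRect(np.float32(P*1000))
    if w<h: w,h,a=h,w,a+90
    return np.round([cx,cy,w,h,(a+90)%180-90],1)
E
python3 - <<'E'
from h import *
a=np.load("pics/top0.npz"); p=a["p"]; m=imaging.camera_model("top")
hsv=cv2.cvtColor(p,cv2.COLOR_RGB2HSV)
white=((hsv[...,1]<50)&(hsv[...,2]>120)).astype(np.uint8)*255
for c in blobs(white,210,190,295,255): print("white",cv2.boundingRect(c),cv2.contourArea(c),rect(m,c,.014))
for c in blobs(white,405,255,456,312): print("lower",cv2.boundingRect(c),rect(m,c,.055))
blue=((hsv[...,0]>104)&(hsv[...,0]<125)&(hsv[...,1]>150)).astype(np.uint8)*255
for c in blobs(blue,360,240,480,330,100): print("blue",cv2.boundingRect(c),rect(m,c,.041))
red=(((hsv[...,0]<8)|(hsv[...,0]>172))&(hsv[...,1]>120)).astype(np.uint8)*255
for c in blobs(red,400,290,520,330,0): print("red",cv2.boundingRect(c))
yel=((hsv[...,0]>18)&(hsv[...,0]<34)&(hsv[...,1]>120)).astype(np.uint8)*255
for c in blobs(yel,400,290,520,330,5): print("yel",cv2.boundingRect(c),rect(m,c,.024),rect(m,c,.045))
A=cv2.resize(p[185:260,205:315],(800,545),interpolation=cv2.INTER_CUBIC)
B=cv2.resize(p[215:330,370:550],(800,511),interpolation=cv2.INTER_CUBIC)
cv2.imwrite("pics/bars.png",A[:,:,::-1]);cv2.imwrite("pics/car.png",B[:,:,::-1])
E
```

```text
white (258, 217, 15, 18) 98.0 [613.  192.1  39.3  14.  -30.8]
white (222, 212, 30, 35) 228.0 [603.1 253.8  89.4  14.1  39.6]
white (270, 198, 17, 20) 108.5 [652.8 166.8  44.3  14.6 -34.7]
lower (416, 263, 9, 43) [ 487.6 -133.2   87.1   13.     3.4]
lower (439, 260, 11, 43) [ 495.  -186.6   87.7   20.4    4. ]
blue (382, 260, 74, 53) [ 483.7 -133.   148.2  106.6  -85.5]
yel (432, 310, 5, 5) [ 433.7 -167.3    8.5    8.3  -89.1] [ 431.5 -163.5    8.4    8.2  -89.1]
yel (487, 305, 6, 11) [ 438.9 -283.9   22.1    9.8   10.3] [ 436.7 -278.3   21.7    9.6   10.3]
```

View pics/bars.png

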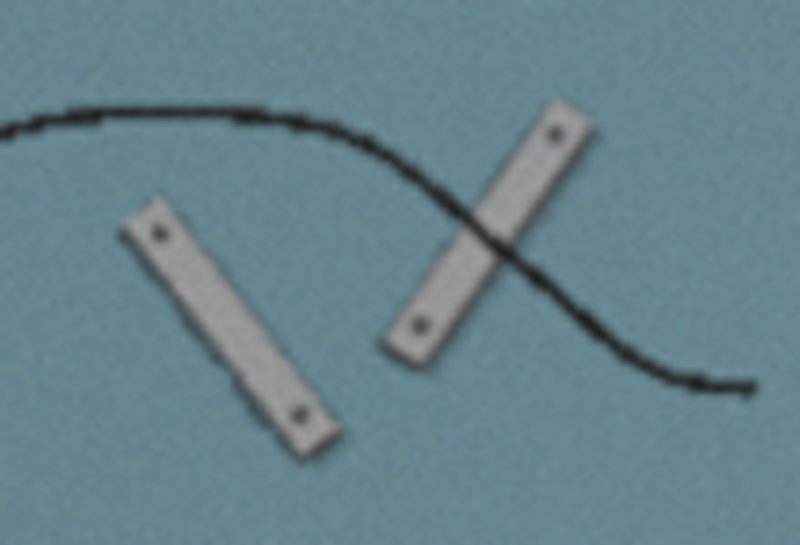

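View pics/car.png

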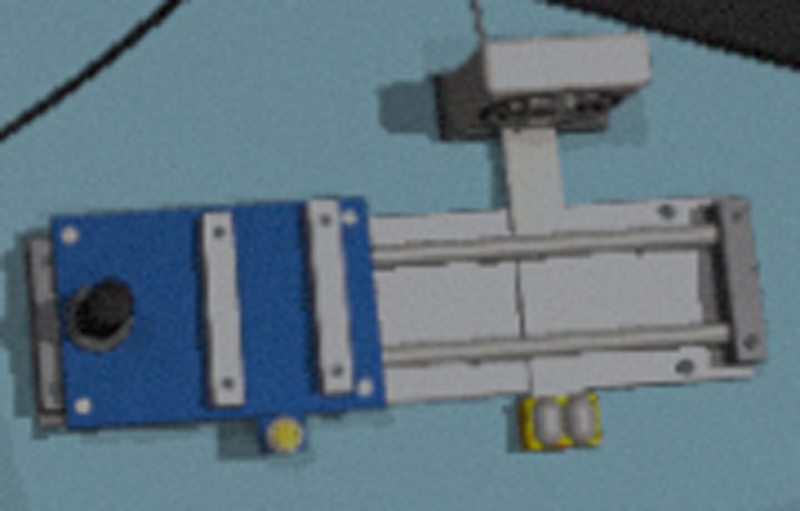

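The thin dark line crosses bar 2 at its middle in the top view, but nearer its far end in the scene view. I'll check how high it is.

```bash
python3 - <<'E'
from h import *
for n,boxes in (("top",[(205,185,315,260),(300,230,460,285)]),("scene",[(190,245,300,300),(300,200,360,290)])):
    a=np.load(f"pics/{n}0.npz"); p,d=a["p"],a["d"]; m=imaging.camera_model(n); T=m["world_from_camera"]
    for x0,y0,x1,y1 in boxes:
        k=(p.max(2)<75); v,u=np.nonzero(k[y0:y1,x0:x1]); u+=x0; v+=y0
        o,r=ray(m,np.c_[u,v]); P=o+r*d[v,u][:,None]
        s=np.argsort(u)[::max(1,len(u)//14)]
        print(n); print(np.c_[u,v][s].tolist()); print(np.round(P[s],3).tolist())
E
python3 - <<'E'
import cv2
p=cv2.imread("pics/scene0.png")[240:305,190:305]
cv2.imwrite("pics/sb.png",cv2.resize(p,(800,452),interpolation=cv2.INTER_CUBIC))
E
```

```text
top
[[205, 203], [211, 201], [217, 200], [224, 200], [233, 200], [239, 200], [246, 201], [252, 203], [260, 208], [266, 213], [273, 218], [278, 223], [285, 229], [291, 234], [300, 237], [307, 238]]
[[0.651, 0.319, 0.044], [0.655, 0.306, 0.047], [0.659, 0.294, 0.042], [0.656, 0.278, 0.052], [0.657, 0.259, 0.05], [0.658, 0.246, 0.05], [0.655, 0.231, 0.051], [0.653, 0.219, 0.045], [0.644, 0.202, 0.038], [0.635, 0.189, 0.034], [0.625, 0.174, 0.03], [0.615, 0.163, 0.028], [0.604, 0.149, 0.019], [0.595, 0.136, 0.013], [0.591, 0.117, 0.006], [0.589, 0.102, 0.005]]
top
[[300, 238], [311, 273], [325, 270], [339, 264], [351, 257], [363, 248], [375, 241], [378, 238], [382, 278], [387, 232], [391, 279], [396, 282], [414, 269], [437, 264], [439, 276]]
[[0.589, 0.117, 0.005], [0.512, 0.091, 0.01], [0.519, 0.061, 0.011], [0.532, 0.032, 0.017], [0.545, 0.008, 0.03], [0.56, -0.016, 0.052], [0.572, -0.039, 0.069], [0.577, -0.045, 0.076], [0.5, -0.057, 0.041], [0.586, -0.061, 0.094], [0.489, -0.069, 0.1], [0.483, -0.078, 0.104], [0.521, -0.124, 0.037], [0.532, -0.172, 0.039], [0.507, -0.176, 0.039]]
sce
[... 325 characters left out ...]
.026], [0.61, 0.157, 0.021], [0.605, 0.147, 0.013], [0.601, 0.14, 0.009], [0.596, 0.131, 0.006], [0.592, 0.123, 0.004], [0.591, 0.113, 0.005], [0.497, 0.173, 0.004]]
scene
[[308, 289], [313, 285], [320, 278], [325, 272], [329, 267], [333, 259], [336, 252], [338, 250], [340, 244], [342, 237], [344, 231], [346, 223], [348, 213], [349, 205], [351, 200]]
[[0.502, 0.14, 0.006], [0.504, 0.124, 0.007], [0.51, 0.099, 0.006], [0.517, 0.079, 0.007], [0.52, 0.065, 0.011], [0.528, 0.046, 0.017], [0.538, 0.028, 0.021], [0.537, 0.023, 0.024], [0.544, 0.01, 0.029], [0.552, -0.004, 0.037], [0.557, -0.014, 0.046], [0.564, -0.027, 0.058], [0.575, -0.044, 0.071], [0.584, -0.055, 0.083], [0.586, -0.063, 0.092]]
```

View pics/sb.png

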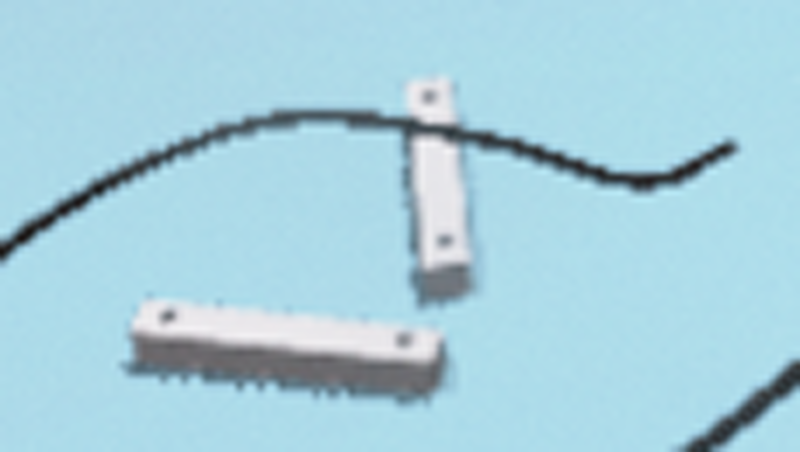

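The thin cable is an arch about 30 mm above bar 2, 50 mm at its highest. My plan is to take bar 1 first, then grip bar 2 by its near end and pull it out from under the arch. Next I'll measure the carriage.

```bash
python3 - <<'E'
from h import *
a=np.load("pics/top0.npz"); p=a["p"]; m=imaging.camera_model("top")
hsv=cv2.cvtColor(p,cv2.COLOR_RGB2HSV)
f=lambda x,y:(370+x/4.444,215+y/4.444)
for n,px,z in (("handle",f(112,298),.098),("ball",f(284,434),.049),("notch",f(565,420),.024),("lower1holes",f(219,232),.055),("",f(228,383),.055),("lower2holes",f(325,220),.055),("",f(338,370),.055)):
    print(n,np.round(onplane(m,[px],z)[0]*1000,1))
# deck edges from blue mask: left edge & top edge line fits
blue=((hsv[...,0]>104)&(hsv[...,0]<125)&(hsv[...,1]>150)).astype(np.uint8)*255
P=[]
for r in range(266,306):
    c=np.nonzero(blue[r,370:470])[0]; P.append((370+c[0],370+c[-1],r))
P=np.array(P)
for i in (0,1):
    W=onplane(m,P[:,[i,2]],.041)[:,:2]*1000; q=np.polyfit(W[:,0],W[:,1],1); print("yedge",q, np.degrees(np.arctan(q[0])))
P=[]
for c in range(388,448):
    if 425<c<443: continue
    r=np.nonzero(blue[250:330,c])[0]; P.append((c,250+r[0],250+r[-1]))
P=np.array(P)
for i in (1,2):
    W=onplane(m,P[:,[0,i]],.041)[:,:2]*1000; q=np.polyfit(W[:,1],W[:,0],1); print("xedge",q, np.degrees(np.arctan(q[0])))
E
```

```text
handle [484.  -77.5  98. ]
ball [ 429.8 -162.7   49. ]
notch [ 440.6 -302.1   24. ]
lower1holes [ 522.2 -132.1   55. ]
 [ 452.2 -135.9   55. ]
lower2holes [ 528.8 -181.8   55. ]
 [ 459.  -186.9   55. ]
yedge [ 9.80974312e-02 -1.09737212e+02] 5.602643068888946
yedge [ 8.48164268e-02 -2.46948809e+02] 4.848020233560722
xedge [  0.62926451 586.3010921 ] 32.18075064506586
xedge [-8.35676024e-02  4.28090225e+02] -4.776971491608645
```

Emit:
apply_moves([
  {"dx": 0,"dy": 0,"dz": 0},
  {"dx": 0.02,"dy": -0.05,"dz": 0},
  {"dx": 0.04,"dy": -0.1,"dz": 0},
  {"dx": 0.06,"dy": -0.15,"dz": 0},
  {"dx": 0.08,"dy": -0.19,"dz": 0},
], grip_force=40)

```text
$.motion[0]: bad value
```

Emit:
apply_moves([
  {"grip": 0.2,"dx": 0.035,"dy": -0.035,"dz": 0,"turn": 0},
  {"grip": 0.2,"dx": 0.07,"dy": -0.07,"dz": 0,"turn": 0},
  {"grip": 0.2,"dx": 0.105,"dy": -0.105,"dz": 0,"turn": 0},
  {"grip": 0.2,"dx": 0.14,"dy": -0.14,"dz": 0,"turn": 0},
  {"grip": 0.2,"dx": 0.175,"dy": -0.175,"dz": 0,"turn": 0},
], grip_force=40)

```text
time_s: 0.6
tool_pos: [0.325, -0.3551, 0.2307]
ee_rot: [-3.088, -0.572, 0.0]
wrist_force: [0.6, -0.1, 0.1]
opening: 0.0686
grip_force: 0.0
```

Emit:
apply_moves([
  {"grip": 0.2,"dx": 0.035,"dy": -0.035,"dz": 0,"turn": 0},
  {"grip": 0.2,"dx": 0.07,"dy": -0.07,"dz": 0,"turn": 0},
  {"grip": 0.2,"dx": 0.105,"dy": -0.105,"dz": 0,"turn": 0},
  {"grip": 0.2,"dx": 0.14,"dy": -0.14,"dz": 0,"turn": 0},
  {"grip": 0.2,"dx": 0.175,"dy": -0.175,"dz": 0,"turn": 0},
])

```text
time_s: 1.1
tool_pos: [0.4255, -0.1291, 0.2311]
ee_rot: [3.089, 0.572, 0.0]
wrist_force: [0.1, 0.1, 0.1]
opening: 0.0683
grip_force: 0.0
```

Emit:
apply_moves([
  {"grip": 0.2,"dx": 0.035,"dy": -0.035,"dz": 0,"turn": 0},
  {"grip": 0.2,"dx": 0.07,"dy": -0.07,"dz": 0,"turn": 0},
  {"grip": 0.2,"dx": 0.105,"dy": -0.105,"dz": 0,"turn": 0},
  {"grip": 0.2,"dx": 0.14,"dy": -0.14,"dz": 0,"turn": 0},
  {"grip": 0.2,"dx": 0.175,"dy": -0.175,"dz": 0,"turn": 0},
])

```text
time_s: 1.6
tool_pos: [0.5261, 0.097, 0.2309]
ee_rot: [3.089, 0.574, -0.001]
wrist_force: [-0.1, 0.9, 0.2]
opening: 0.0683
grip_force: 0.0
```

```bash
cat >> h.py <<'E'
def delta(x,y,z,phi):
    "shift in tool axes and turn from the present pose to TCP x,y,z (m) with tool-x yaw phi (deg)"
    s=sensors.sense(); M=R.from_rotvec(s["ee_rot"]).as_matrix()
    now=np.degrees(np.arctan2(M[1,0],M[0,0]))
    print("t",s["time_s"],"pos",np.round(s["tool_pos"],4),"yaw",round(now,2),"open",round(s["opening"],4),"F",np.round(s["wrist_force"],1),"z-axis",np.round(M[:,2],3))
    print("dxyz",np.round(M.T@(np.array([x,y,z])-s["tool_pos"]),4),"turn",round(np.radians((now-phi+180)%360-180),3))
E
python3 -c "
from h import *
delta(.603,.254,.08,39.6)"
```

```text
t 1.6 pos [0.5261 0.097  0.2309] yaw 21.04 open 0.0683 F [-0.1  0.9  0.2] z-axis [-0. -0. -1.]
dxyz [ 0.1282 -0.1189  0.1508] turn -0.324
```

Emit:
apply_moves([
  {"grip": 0.5,"dx": 0.03,"dy": -0.028,"dz": 0.02,"turn": -0.08},
  {"grip": 0.5,"dx": 0.06,"dy": -0.056,"dz": 0.04,"turn": -0.16},
  {"grip": 0.5,"dx": 0.09,"dy": -0.084,"dz": 0.06,"turn": -0.24},
  {"grip": 0.5,"dx": 0.115,"dy": -0.107,"dz": 0.09,"turn": -0.324},
  {"grip": 0.5,"dx": 0.128,"dy": -0.119,"dz": 0.13,"turn": -0.324},
])

```text
time_s: 2.1
tool_pos: [0.6053, 0.2553, 0.102]
ee_rot: [-2.954, -1.069, -0.009]
wrist_force: [1.5, 0.2, 0.8]
opening: 0.0427
grip_force: 0.0
```

```bash
python3 - <<'E'
from h import *
delta(.603,.254,.003,39.6)
p,d=imaging.grab_frame("wrist"); m=imaging.camera_model("wrist"); cv2.imwrite("pics/w1.png",p[:,:,::-1])
T=m["world_from_camera"]; print(np.round(T,3))
hsv=cv2.cvtColor(p,cv2.COLOR_RGB2HSV)
w=((hsv[...,1]<50)&(hsv[...,2]>120)).astype(np.uint8)*255
for c in blobs(w,0,0,640,480,600): print(cv2.boundingRect(c),rect(m,c,.014))
E
```

```text
t 2.1 pos [0.6053 0.2553 0.102 ] yaw 39.78 open 0.0427 F [1.5 0.2 0.8] z-axis [ 0.005  0.002 -1.   ]
dxyz [-0.0031 -0.0006  0.099 ] turn 0.003
[[ 0.639 -0.735 -0.225  0.655]
 [-0.769 -0.614 -0.179  0.299]
 [-0.006  0.288 -0.958  0.234]
 [ 0.     0.     0.     1.   ]]
(393, 282, 41, 27) [615.  191.4  25.7  13.3 -31.2]
(441, 260, 62, 38) [646.1 172.1  40.3  13.9 -30.5]
(309, 229, 23, 90) [587.5 247.   59.4  13.5  39.4]
```

View pics/w1.png

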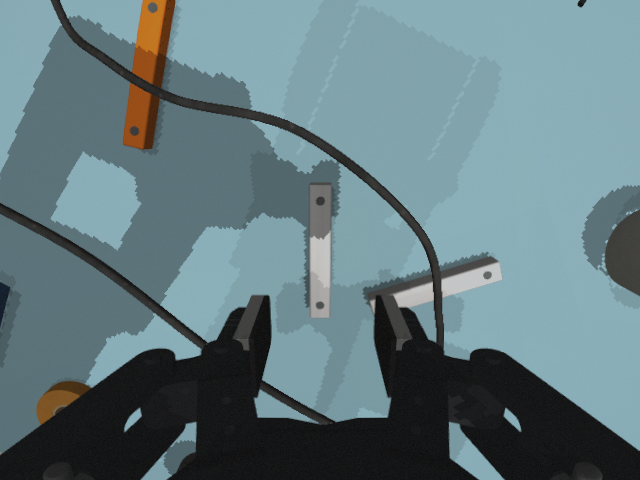

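Wrist view: bar 1 lies between the fingers at (320,250), clear of the cables. The thin arch passes over bar 2 at (437,280).

Emit:
apply_moves([
  {"grip": 0.5,"dx": -0.002,"dy": -0.001,"dz": 0.03,"turn": 0.003},
  {"grip": 0.5,"dx": -0.002,"dy": -0.001,"dz": 0.06,"turn": 0.003},
  {"grip": 0.5,"dx": -0.002,"dy": -0.001,"dz": 0.076,"turn": 0.003},
  {"grip": 0.5,"dx": -0.002,"dy": -0.001,"dz": 0.076,"turn": 0.003},
])

```text
time_s: 2.55
tool_pos: [0.5975, 0.2502, 0.022]
ee_rot: [-2.957, -1.059, 0.012]
wrist_force: [-0.6, -0.7, -0.9]
opening: 0.0427
grip_force: 0.0
```

```bash
python3 -c "
from h import *
delta(.602,.255,.003,39.6)"
```

```text
t 2.55 pos [0.5975 0.2502 0.022 ] yaw 39.39 open 0.0427 F [-0.6 -0.7 -0.9] z-axis [-0.007 -0.002 -1.   ]
dxyz [ 0.0067 -0.0008  0.0189] turn -0.004
```

Emit:
apply_moves([
  {"grip": 0.5,"dx": 0.001,"dy": 0,"dz": 0.012,"turn": 0},
  {"grip": 0.5,"dx": 0.001,"dy": 0,"dz": 0.021,"turn": 0},
  {"grip": 0.9,"dx": 0.001,"dy": 0,"dz": 0.021,"turn": 0},
  {"grip": 0.9,"dx": 0.001,"dy": 0,"dz": 0.021,"turn": 0},
  {"grip": 0.9,"dx": 0.001,"dy": 0,"dz": 0.021,"turn": 0},
])

```text
time_s: 3.05
tool_pos: [0.6021, 0.2522, 0.0053]
ee_rot: [2.958, 1.059, 0.003]
wrist_force: [-0.5, -0.4, 0.0]
opening: 0.0123
grip_force: 41.9
```

Emit:
apply_moves([
  {"grip": 1,"dx": 0,"dy": 0,"dz": 0,"turn": 0},
  {"grip": 1,"dx": 0,"dy": 0,"dz": 0,"turn": 0},
  {"grip": 1,"dx": 0,"dy": 0,"dz": 0,"turn": 0},
])

```text
time_s: 3.35
tool_pos: [0.6018, 0.2522, 0.005]
ee_rot: [2.958, 1.059, 0.002]
wrist_force: [0.7, -0.9, 1.3]
opening: 0.0124
grip_force: 42.3
```

```bash
python3 -c "
from h import *
delta(.5194,-.1560,.25,94.7)"
```

```text
t 3.35 pos [0.6018 0.2522 0.005 ] yaw 39.41 open 0.0124 F [ 0.7 -0.9  1.3] z-axis [ 0.001  0.    -1.   ]
dxyz [-0.3226  0.2632 -0.2452] turn -0.965
```

Emit:
apply_moves([
  {"grip": 1,"dx": 0,"dy": 0,"dz": -0.03,"turn": 0},
  {"grip": 1,"dx": 0,"dy": 0,"dz": -0.075,"turn": 0},
  {"grip": 1,"dx": -0.01,"dy": 0.01,"dz": -0.12,"turn": -0.08},
  {"grip": 1,"dx": -0.03,"dy": 0.03,"dz": -0.155,"turn": -0.2},
  {"grip": 1,"dx": -0.06,"dy": 0.055,"dz": -0.18,"turn": -0.32},
])

```text
time_s: 3.85
tool_pos: [0.5916, 0.1721, 0.1881]
ee_rot: [2.744, 1.526, 0.009]
wrist_force: [1.7, -1.0, -1.0]
opening: 0.0122
grip_force: 42.0
```

```bash
python3 -c "
from h import *
delta(.5194,-.1560,.2,94.7)"
```

```text
t 3.85 pos [0.5916 0.1721 0.1881] yaw 58.16 open 0.0122 F [ 1.7 -1.  -1. ] z-axis [ 0.006  0.001 -1.   ]
dxyz [-0.3168  0.1118 -0.0127] turn -0.638
```

Emit:
apply_moves([
  {"grip": 1,"dx": -0.042,"dy": 0.016,"dz": -0.005,"turn": -0.12},
  {"grip": 1,"dx": -0.084,"dy": 0.031,"dz": -0.01,"turn": -0.25},
  {"grip": 1,"dx": -0.126,"dy": 0.046,"dz": -0.01,"turn": -0.38},
  {"grip": 1,"dx": -0.168,"dy": 0.061,"dz": -0.01,"turn": -0.51},
  {"grip": 1,"dx": -0.21,"dy": 0.076,"dz": -0.01,"turn": -0.63},
])

```text
time_s: 4.35
tool_pos: [0.5413, -0.0482, 0.1944]
ee_rot: [2.139, 2.3, 0.0]
wrist_force: [0.2, -1.2, -0.5]
opening: 0.0129
grip_force: 42.0
```

```bash
python3 -c "
from h import *
delta(.5194,-.1560,.1,94.7)"
```

```text
t 4.35 pos [ 0.5413 -0.0482  0.1944] yaw 94.15 open 0.0129 F [ 0.2 -1.2 -0.5] z-axis [ 0. -0. -1.]
dxyz [-0.1059 -0.0297  0.0944] turn -0.01
```

Emit:
apply_moves([
  {"grip": 1,"dx": -0.04,"dy": -0.012,"dz": 0,"turn": -0.01},
  {"grip": 1,"dx": -0.08,"dy": -0.024,"dz": 0.01,"turn": -0.01},
  {"grip": 1,"dx": -0.105,"dy": -0.03,"dz": 0.04,"turn": -0.01},
  {"grip": 1,"dx": -0.105,"dy": -0.03,"dz": 0.074,"turn": -0.01},
  {"grip": 1,"dx": -0.105,"dy": -0.03,"dz": 0.074,"turn": -0.01},
])

```text
time_s: 4.85
tool_pos: [0.5144, -0.1525, 0.1151]
ee_rot: [-2.129, -2.295, 0.006]
wrist_force: [-1.6, 0.3, -1.2]
opening: 0.0126
grip_force: 41.9
```

```bash
python3 - <<'E'
from h import *
delta(.5194,-.1560,.060,94.7)
p,d=imaging.grab_frame("wrist"); m=imaging.camera_model("wrist"); cv2.imwrite("pics/w2.png",p[:,:,::-1])
np.savez("pics/w2.npz",p=p,d=d,T=m["world_from_camera"])
E
```

```text
t 4.85 pos [ 0.5144 -0.1525  0.1151] yaw 94.29 open 0.0126 F [-1.6  0.3 -1.2] z-axis [-0.011  0.005 -1.   ]
dxyz [-0.0042  0.0053  0.055 ] turn -0.007
```

View pics/w2.png

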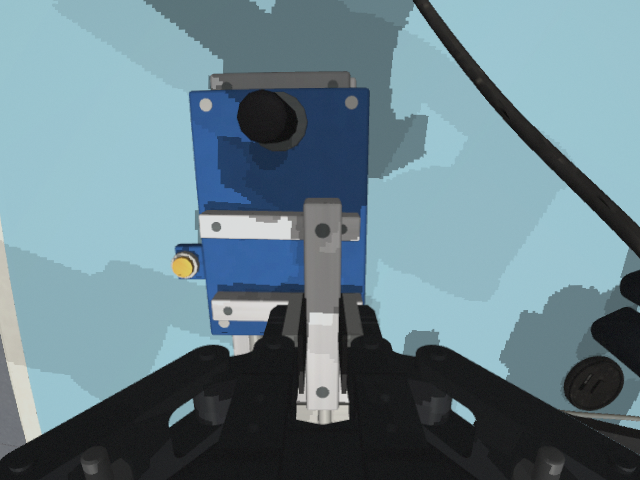

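The held bar is lined up with the carriage, with its holes at (322,230) and (322,392). Lower_1's left hole is at (216,226) and lower_2's at (228,310).

```bash
python3 - <<'E'
from h import *
m=imaging.camera_model("wrist"); m["world_from_camera"]=np.load("pics/w2.npz")["T"]
for n,px,z in (("bar",[(322,230),(322,392)],.124),("lower",[(216,226),(228,310)],.055),("handle",[(262,116)],.098),("ball",[(183,266)],.049),("screws",[(206,105),(351,103),(224,323)],.041)):
    print(n,np.round(onplane(m,px,z)*1000,1).tolist())
delta(.5194,-.1560,.060,94.7)
E
```

```text
bar [[512.8, -116.2, 124.0], [518.3, -187.4, 124.0]]
lower [[453.9, -135.3, 55.0], [461.0, -186.7, 55.0]]
handle [[484.7, -76.1, 98.0]]
ball [[432.1, -163.0, 49.0]]
screws [[443.8, -69.9, 41.0], [524.2, -63.2, 41.0], [455.0, -203.3, 41.0]]
t 4.9 pos [ 0.5164 -0.1526  0.1176] yaw 94.36 open 0.0123 F [ 0.5  0.6 -0.6] z-axis [-0.007  0.003 -1.   ]
dxyz [-0.0039  0.0031  0.0576] turn -0.006
```

Emit:
apply_moves([
  {"grip": 1,"dx": -0.002,"dy": 0.001,"dz": 0.015,"turn": -0.005},
  {"grip": 1,"dx": -0.002,"dy": 0.001,"dz": 0.03,"turn": -0.005},
  {"grip": 1,"dx": -0.002,"dy": 0.001,"dz": 0.045,"turn": -0.005},
  {"grip": 1,"dx": -0.002,"dy": 0.001,"dz": 0.045,"turn": -0.005},
  {"grip": 1,"dx": -0.002,"dy": 0.001,"dz": 0.045,"turn": -0.005},
])

```text
time_s: 5.4
tool_pos: [0.52, -0.1549, 0.0747]
ee_rot: [-2.127, -2.31, 0.001]
wrist_force: [0.2, -0.0, -0.6]
opening: 0.0126
grip_force: 41.9
```

```bash
python3 -c "
from h import *
delta(.520,-.1570,.060,94.7)"
```

```text
t 5.4 pos [ 0.52   -0.1549  0.0747] yaw 94.73 open 0.0126 F [ 0.2 -0.  -0.6] z-axis [-0.001  0.001 -1.   ]
dxyz [-0.0021 -0.0002  0.0147] turn 0.001
```

Lowering slowly to contact.

Emit:
apply_moves([
  {"grip": 1,"dx": -0.002,"dy": 0,"dz": 0.005,"turn": 0},
  {"grip": 1,"dx": -0.002,"dy": 0,"dz": 0.009,"turn": 0},
  {"grip": 1,"dx": -0.002,"dy": 0,"dz": 0.012,"turn": 0},
  {"grip": 1,"dx": -0.002,"dy": 0,"dz": 0.0135,"turn": 0},
  {"grip": 1,"dx": -0.002,"dy": 0,"dz": 0.0135,"turn": 0},
])

```text
time_s: 5.9
tool_pos: [0.5203, -0.1573, 0.0615]
ee_rot: [-2.128, -2.31, 0.0]
wrist_force: [-0.1, 0.3, -0.6]
opening: 0.0126
grip_force: 41.9
```

Emit:
apply_moves([
  {"grip": 1,"dx": 0,"dy": 0,"dz": 0.001,"turn": 0},
  {"grip": 1,"dx": 0,"dy": 0,"dz": 0.001,"turn": 0},
])

```text
time_s: 6.1
tool_pos: [0.5206, -0.1574, 0.0608]
ee_rot: [2.128, 2.311, 0.0]
wrist_force: [-0.5, 0.6, 0.6]
opening: 0.0124
grip_force: 41.9
```

Emit:
apply_moves([
  {"grip": 1,"dx": 0,"dy": 0,"dz": 0.0005,"turn": 0},
  {"grip": 1,"dx": 0,"dy": 0,"dz": 0.001,"turn": 0},
  {"grip": 1,"dx": 0,"dy": 0,"dz": 0.0015,"turn": 0},
  {"grip": 1,"dx": 0,"dy": 0,"dz": 0.0015,"turn": 0},
])

```text
time_s: 6.5
tool_pos: [0.5207, -0.1574, 0.0599]
ee_rot: [2.128, 2.311, -0.0]
wrist_force: [-2.2, 0.3, 4.0]
opening: 0.0128
grip_force: 42.5
```

Emit:
apply_moves([
  {"grip": 0.75,"dx": 0,"dy": 0,"dz": 0,"turn": 0},
  {"grip": 0.6,"dx": 0,"dy": 0,"dz": 0,"turn": 0},
  {"grip": 0.6,"dx": 0,"dy": 0,"dz": 0,"turn": 0},
  {"grip": 0.6,"dx": 0,"dy": 0,"dz": -0.03,"turn": 0},
  {"grip": 0.6,"dx": 0,"dy": 0,"dz": -0.06,"turn": 0},
])

```text
time_s: 7.0
tool_pos: [0.5191, -0.1568, 0.1183]
ee_rot: [-2.126, -2.308, 0.002]
wrist_force: [1.3, -0.7, -0.1]
opening: 0.0342
grip_force: 0.0
```

```bash
python3 - <<'E'
from h import *
delta(.608,.195,.15,147.7)
p,d=imaging.grab_frame("top"); m=imaging.camera_model("top")
hsv=cv2.cvtColor(p,cv2.COLOR_RGB2HSV)
w=((hsv[...,1]<50)&(hsv[...,2]>110)).astype(np.uint8)*255
for c in blobs(w,210,190,295,255): print(cv2.boundingRect(c),rect(m,c,.014))
E
```

```text
t 7.0 pos [ 0.5191 -0.1568  0.1183] yaw 94.69 open 0.0342 F [ 1.3 -0.7 -0.1] z-axis [-0.004  0.002 -1.   ]
dxyz [ 0.3434  0.1173 -0.0314] turn -0.925
(258, 216, 15, 19) [612.6 191.5  41.5  15.6 -33.1]
(270, 199, 17, 19) [651.9 165.9  45.1  16.7 -31.8]
```

Emit:
apply_moves([
  {"grip": 0.5,"dx": 0.01,"dy": 0.003,"dz": -0.04,"turn": 0},
  {"grip": 0.5,"dx": 0.04,"dy": 0.013,"dz": -0.075,"turn": -0.13},
  {"grip": 0.5,"dx": 0.085,"dy": 0.028,"dz": -0.08,"turn": -0.26},
  {"grip": 0.5,"dx": 0.13,"dy": 0.043,"dz": -0.08,"turn": -0.39},
  {"grip": 0.5,"dx": 0.175,"dy": 0.058,"dz": -0.08,"turn": -0.52},
])

```text
time_s: 7.55
tool_pos: [0.5647, 0.0233, 0.2001]
ee_rot: [1.456, 2.782, 0.001]
wrist_force: [-0.0, -1.2, 0.2]
opening: 0.0428
grip_force: 0.0
```

```bash
python3 -c "
from h import *
delta(.608,.195,.11,147.7)"
```

```text
t 7.55 pos [0.5647 0.0233 0.2001] yaw 124.75 open 0.0428 F [-0.  -1.2  0.2] z-axis [ 0.002 -0.    -1.   ]
dxyz [0.1166 0.1333 0.0902] turn -0.4
```

Emit:
apply_moves([
  {"grip": 0.5,"dx": 0.03,"dy": 0.035,"dz": 0,"turn": -0.12},
  {"grip": 0.5,"dx": 0.06,"dy": 0.07,"dz": 0.01,"turn": -0.25},
  {"grip": 0.5,"dx": 0.09,"dy": 0.105,"dz": 0.04,"turn": -0.38},
  {"grip": 0.5,"dx": 0.117,"dy": 0.133,"dz": 0.07,"turn": -0.4},
  {"grip": 0.5,"dx": 0.117,"dy": 0.133,"dz": 0.09,"turn": -0.4},
])

```text
time_s: 8.05
tool_pos: [0.6072, 0.1981, 0.1073]
ee_rot: [-0.874, -3.017, -0.003]
wrist_force: [0.9, -0.3, -0.5]
opening: 0.0427
grip_force: 0.0
```

Emit:
apply_moves([
  {"grip": 0.5,"dx": 0,"dy": 0,"dz": 0,"turn": 0},
  {"grip": 0.5,"dx": 0,"dy": 0,"dz": 0,"turn": 0},
])

```text
time_s: 8.25
tool_pos: [0.6068, 0.1933, 0.1087]
ee_rot: [-0.881, -3.014, 0.002]
wrist_force: [0.2, -0.3, 0.8]
opening: 0.0427
grip_force: 0.0
```

```bash
python3 - <<'E'
from h import *
delta(.608,.195,.003,147.7)
p,d=imaging.grab_frame("wrist"); m=imaging.camera_model("wrist"); cv2.imwrite("pics/w3.png",p[:,:,::-1])
T=m["world_from_camera"];np.savez("pics/w3.npz",p=p,d=d,T=T)
E
```

```text
t 8.25 pos [0.6068 0.1933 0.1087] yaw 147.42 open 0.0427 F [ 0.2 -0.3  0.8] z-axis [-0.002 -0.001 -1.   ]
dxyz [-1.000e-04  2.200e-03  1.057e-01] turn -0.005
```

View pics/w3.png

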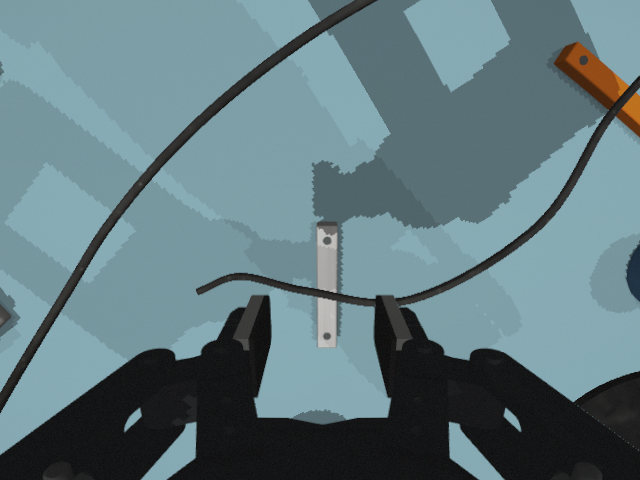

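The bar's near hole is at (327,240) and its far hole at (327,336). The thin cable crosses at about (327,296) in image space. I'll work out the clearance.

```bash
python3 - <<'E'
from h import *
a=np.load("pics/w3.npz"); m=imaging.camera_model("wrist"); m["world_from_camera"]=a["T"]; p,d=a["p"],a["d"]
H=onplane(m,[(327,240),(327,336)],.014); print(np.round(H*1000,1)); c=H.mean(0)
s=sensors.sense(); M=R.from_rotvec(s["ee_rot"]).as_matrix()
f=lambda P:np.round((P-s["tool_pos"])@M*1000,1)
print("bar in tool",f(H).tolist(),"len",np.linalg.norm(H[1]-H[0]))
k=(p.max(2)<90)
for u in (210,240,270,290,310,327,345,360,372):
    v=270+np.nonzero(k[270:310,u])[0]
    if len(v)==0: continue
    o,r=ray(m,[(u,v.mean())]); dd=d[int(v.mean()),u]; P=o+r*dd; print(u,v.min(),v.max(),f(P)[0],np.round(P[0]*1000,0))
E
```

```text
[[604.8 197.8  14. ]
 [664.7 159.8  14. ]]
bar in tool [[5.4, 2.2, 96.2], [-65.5, 2.5, 96.2]] len 0.07091339642618524
210 283 288 [-29.4 -79.7 102.1] [590. 110.   8.]
240 273 309 [-32.2 -60.1 108.9] [603. 125.   1.]
270 279 285 [-21.4 -35.3  89. ] [607. 152.  21.]
290 284 290 [-22.3 -21.6  82.7] [615. 163.  27.]
310 288 294 [-22.9  -8.6  77.6] [623. 173.  33.]
327 291 297 [-23.7   2.1  74.8] [629. 182.  35.]
345 295 301 [-24.5  13.1  70.6] [636. 191.  40.]
360 298 304 [-25.8  22.2  69. ] [642. 198.  41.]
372 299 305 [-25.2  29.2  66.2] [645. 204.  44.]
```

Emit:
apply_moves([
  {"grip": 0.5,"dx": 0.003,"dy": 0.002,"dz": 0.025,"turn": -0.004},
  {"grip": 0.5,"dx": 0.003,"dy": 0.002,"dz": 0.05,"turn": -0.004},
  {"grip": 0.5,"dx": 0.003,"dy": 0.002,"dz": 0.075,"turn": -0.004},
  {"grip": 0.5,"dx": 0.003,"dy": 0.002,"dz": 0.088,"turn": -0.004},
  {"grip": 0.5,"dx": 0.003,"dy": 0.002,"dz": 0.088,"turn": -0.004},
])

```text
time_s: 8.8
tool_pos: [0.6052, 0.1957, 0.0205]
ee_rot: [-0.877, -3.015, 0.002]
wrist_force: [-0.8, -0.4, 0.1]
opening: 0.0429
grip_force: 0.0
```

Emit:
apply_moves([
  {"grip": 0.5,"dx": 0,"dy": 0,"dz": 0.01,"turn": 0},
  {"grip": 0.5,"dx": 0,"dy": 0,"dz": 0.016,"turn": 0},
  {"grip": 1,"dx": 0,"dy": 0,"dz": 0.016,"turn": 0},
  {"grip": 1,"dx": 0,"dy": 0,"dz": 0.016,"turn": 0},
  {"grip": 1,"dx": 0,"dy": 0,"dz": 0.016,"turn": 0},
])

```text
time_s: 9.3
tool_pos: [0.6065, 0.197, 0.006]
ee_rot: [0.875, 3.016, 0.001]
wrist_force: [0.0, 0.3, -0.3]
opening: 0.0129
grip_force: 41.3
```

```bash
python3 -c "
from h import *
delta(.552,.232,.006,147.7)"
```

```text
t 9.3 pos [0.6065 0.197  0.006 ] yaw 147.64 open 0.0129 F [ 0.   0.3 -0.3] z-axis [ 0.001  0.    -1.   ]
dxyz [ 0.0648  0.0004 -0.    ] turn -0.001
```

Emit:
apply_moves([
  {"grip": 1,"dx": 0,"dy": 0,"dz": -0.0015,"turn": 0},
  {"grip": 1,"dx": 0.02,"dy": 0,"dz": -0.0015,"turn": 0},
  {"grip": 1,"dx": 0.045,"dy": 0,"dz": -0.0015,"turn": 0},
  {"grip": 1,"dx": 0.067,"dy": 0,"dz": -0.0015,"turn": 0},
  {"grip": 1,"dx": 0.067,"dy": 0,"dz": -0.0015,"turn": 0},
])

```text
time_s: 9.8
tool_pos: [0.5462, 0.2338, 0.0062]
ee_rot: [-0.871, -3.015, 0.002]
wrist_force: [0.4, -0.6, -0.7]
opening: 0.0126
grip_force: 41.4
```

```bash
python3 - <<'E'
from h import *
delta(.579,.216,.006,147.7)
p,d=imaging.grab_frame("wrist"); m=imaging.camera_model("wrist"); cv2.imwrite("pics/w4.png",p[:,:,::-1])
hsv=cv2.cvtColor(p,cv2.COLOR_RGB2HSV)
w=((hsv[...,1]<50)&(hsv[...,2]>110)).astype(np.uint8)*255
for c in blobs(w,200,150,440,480,200): print(cv2.boundingRect(c),rect(m,c,.016))
p,d=imaging.grab_frame("top"); m=imaging.camera_model("top")
cv2.imwrite("pics/t4.png",cv2.resize(p[170:290,180:340],(800,600),interpolation=cv2.INTER_CUBIC)[:,:,::-1])
E
```

```text
t 9.8 pos [0.5462 0.2338 0.0062] yaw 147.77 open 0.0126 F [ 0.4 -0.6 -0.7] z-axis [-0.003 -0.    -1.   ]
dxyz [-0.0372  0.0025  0.0001] turn 0.001
(305, 334, 35, 91) [569.9 218.3  44.4  14.1 -32. ]
```

View pics/t4.png

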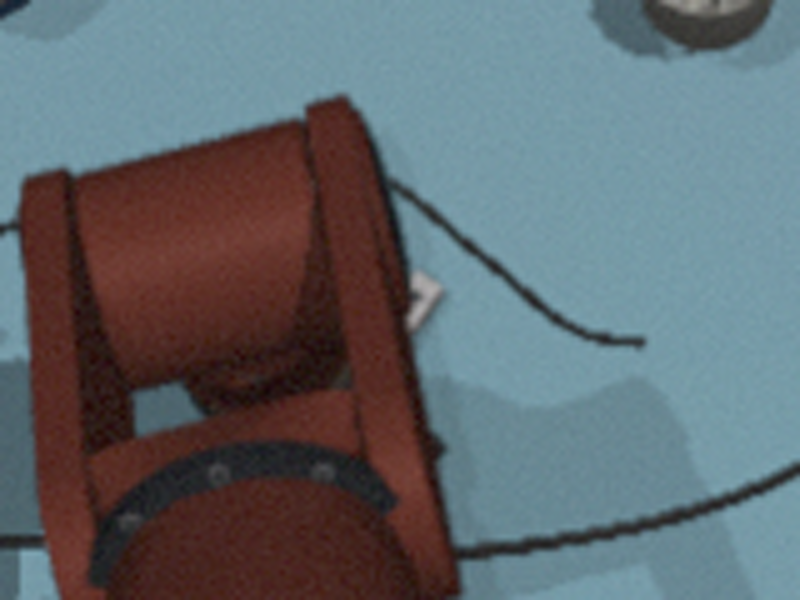

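The bar is clear of the thin cable: its far end is at (430,290) and the cable is about 50 px to the right. I'll set it down and regrip at the centre.

Emit:
apply_moves([
  {"grip": 1,"dx": 0,"dy": 0,"dz": 0.0015,"turn": 0},
  {"grip": 0.6,"dx": 0,"dy": 0,"dz": 0.0015,"turn": 0},
  {"grip": 0.6,"dx": 0,"dy": 0,"dz": 0.0015,"turn": 0},
  {"grip": 0.6,"dx": -0.018,"dy": 0,"dz": 0.0005,"turn": 0},
  {"grip": 0.6,"dx": -0.033,"dy": 0,"dz": 0.0005,"turn": 0},
])

```text
time_s: 10.4
tool_pos: [0.579, 0.2142, 0.0067]
ee_rot: [0.875, 3.016, 0.001]
wrist_force: [0.9, 0.8, -0.7]
opening: 0.0342
grip_force: 0.0
```

Emit:
apply_moves([
  {"grip": 0.6,"dx": 0,"dy": 0,"dz": 0.0005,"turn": 0},
  {"grip": 1,"dx": 0,"dy": 0,"dz": 0.0005,"turn": 0},
  {"grip": 1,"dx": 0,"dy": 0,"dz": 0.0005,"turn": 0},
  {"grip": 1,"dx": 0,"dy": 0,"dz": 0.0005,"turn": 0},
])

```text
time_s: 10.8
tool_pos: [0.5771, 0.2151, 0.0058]
ee_rot: [0.875, 3.017, -0.0]
wrist_force: [0.7, 0.4, 0.0]
opening: 0.0125
grip_force: 40.9
```

```bash
python3 - <<'E'
from h import *
delta(.4600,-.1610,.2,94.7)
p,d=imaging.grab_frame("wrist"); m=imaging.camera_model("wrist")
hsv=cv2.cvtColor(p,cv2.COLOR_RGB2HSV)
w=((hsv[...,1]<60)&(hsv[...,2]>100)).astype(np.uint8)*255
for c in blobs(w,270,150,370,480,200): print(cv2.boundingRect(c),rect(m,c,.014))
E
```

```text
t 10.8 pos [0.5771 0.2151 0.0058] yaw 147.65 open 0.0125 F [0.7 0.4 0. ] z-axis [ 0. -0. -1.]
dxyz [-0.1024 -0.3804 -0.1942] turn 0.924
(302, 205, 40, 209) [575.  215.4  91.   14.8 -32.3]
```

Emit:
apply_moves([
  {"grip": 1,"dx": 0,"dy": 0,"dz": -0.03,"turn": 0},
  {"grip": 1,"dx": 0,"dy": 0,"dz": -0.075,"turn": 0},
  {"grip": 1,"dx": -0.005,"dy": -0.02,"dz": -0.115,"turn": 0.1},
  {"grip": 1,"dx": -0.015,"dy": -0.055,"dz": -0.145,"turn": 0.23},
  {"grip": 1,"dx": -0.026,"dy": -0.098,"dz": -0.16,"turn": 0.36},
])

```text
time_s: 11.35
tool_pos: [0.5483, 0.1189, 0.1696]
ee_rot: [1.402, 2.805, 0.006]
wrist_force: [0.8, -1.4, -0.3]
opening: 0.0124
grip_force: 40.8
```

```bash
python3 -c "
from h import *
delta(.4600,-.1630,.15,94.7)"
```

```text
t 11.35 pos [0.5483 0.1189 0.1696] yaw 126.88 open 0.0124 F [ 0.8 -1.4 -0.3] z-axis [ 0.006  0.001 -1.   ]
dxyz [-0.1724 -0.2399  0.0188] turn 0.562
```

Emit:
apply_moves([
  {"grip": 1,"dx": -0.028,"dy": -0.04,"dz": 0,"turn": 0.12},
  {"grip": 1,"dx": -0.056,"dy": -0.079,"dz": 0,"turn": 0.25},
  {"grip": 1,"dx": -0.084,"dy": -0.118,"dz": 0,"turn": 0.38},
  {"grip": 1,"dx": -0.112,"dy": -0.157,"dz": 0,"turn": 0.5},
  {"grip": 1,"dx": -0.14,"dy": -0.196,"dz": 0,"turn": 0.56},
])

```text
time_s: 11.85
tool_pos: [0.473, -0.1124, 0.1655]
ee_rot: [-2.126, -2.312, -0.0]
wrist_force: [0.7, 0.2, 0.1]
opening: 0.0126
grip_force: 40.8
```

```bash
python3 -c "
from h import *
delta(.4600,-.1630,.1,94.7)"
```

```text
t 11.85 pos [ 0.473  -0.1124  0.1655] yaw 94.78 open 0.0126 F [0.7 0.2 0.1] z-axis [-0.  0. -1.]
dxyz [-0.0494 -0.0172  0.0655] turn 0.001
```

Emit:
apply_moves([
  {"grip": 1,"dx": -0.025,"dy": -0.009,"dz": 0,"turn": 0},
  {"grip": 1,"dx": -0.049,"dy": -0.017,"dz": 0.02,"turn": 0},
  {"grip": 1,"dx": -0.049,"dy": -0.017,"dz": 0.05,"turn": 0},
  {"grip": 1,"dx": -0.049,"dy": -0.017,"dz": 0.075,"turn": 0},
  {"grip": 1,"dx": -0.049,"dy": -0.017,"dz": 0.075,"turn": 0},
])

```text
time_s: 12.35
tool_pos: [0.4576, -0.1596, 0.0867]
ee_rot: [-2.118, -2.307, 0.004]
wrist_force: [0.1, 0.3, -0.6]
opening: 0.0126
grip_force: 40.8
```

Emit:
apply_moves([
  {"grip": 1,"dx": 0,"dy": 0,"dz": 0,"turn": 0},
])

```text
time_s: 12.45
tool_pos: [0.4611, -0.1611, 0.0905]
ee_rot: [-2.122, -2.314, 0.001]
wrist_force: [-0.3, -0.0, -0.4]
opening: 0.0124
grip_force: 40.8
```

```bash
python3 - <<'E'
from h import *
delta(.4600,-.1630,.0608,94.7)
p,d=imaging.grab_frame("wrist"); m=imaging.camera_model("wrist"); cv2.imwrite("pics/w5.png",p[:,:,::-1])
np.savez("pics/w5.npz",p=p,d=d,T=m["world_from_camera"])
E
```

```text
t 12.45 pos [ 0.4611 -0.1611  0.0905] yaw 94.95 open 0.0124 F [-0.3 -0.  -0.4] z-axis [-0.002  0.001 -1.   ]
dxyz [-0.0018 -0.0012  0.0297] turn 0.004
```

View pics/w5.png

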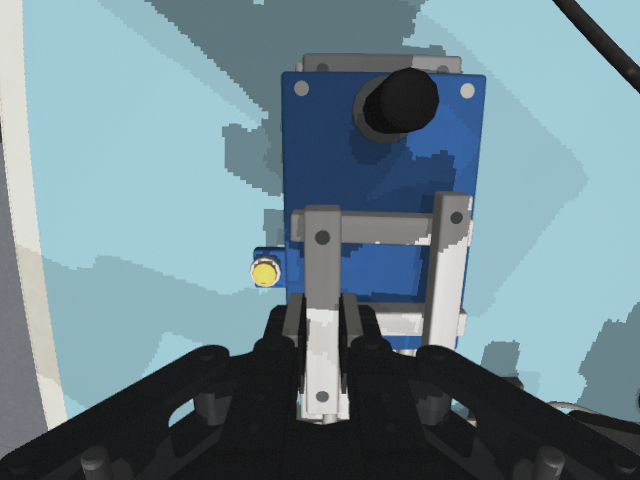

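The first upper bar lies squarely across both lower bars on the right. The held bar is above the left end of the lower bars, with holes at (322,237) and (322,397).

```bash
python3 - <<'E'
from h import *
m=imaging.camera_model("wrist"); m["world_from_camera"]=np.load("pics/w5.npz")["T"]
for n,px,z in (("held",[(322,237),(322,397)],.0985),("upper1",[(457,217)],.069),("screws",[(302,88),(467,91)],.041),("ball",[(264,273)],.049),("handle",[(408,98)],.098)):
    print(n,np.round(onplane(m,px,z)*1000,1).tolist())
delta(.4600,-.1630,.0608,94.7)
E
```

```text
held [[458.5, -127.7, 98.5], [464.6, -198.7, 98.5]]
upper1 [[519.0, -121.0, 69.0]]
screws [[443.7, -69.9, 41.0], [523.9, -63.4, 41.0]]
ball [[431.1, -163.0, 49.0]]
handle [[483.5, -76.1, 98.0]]
t 12.5 pos [ 0.4623 -0.1616  0.0916] yaw 94.96 open 0.0127 F [-0.6 -0.9  0.3] z-axis [ 0.001 -0.    -1.   ]
dxyz [-0.0012 -0.0024  0.0308] turn 0.005
```

Emit:
apply_moves([
  {"grip": 1,"dx": 0.001,"dy": -0.001,"dz": 0.01,"turn": 0.004},
  {"grip": 1,"dx": 0.001,"dy": -0.001,"dz": 0.02,"turn": 0.004},
  {"grip": 1,"dx": 0.001,"dy": -0.001,"dz": 0.025,"turn": 0.004},
  {"grip": 1,"dx": 0.001,"dy": -0.001,"dz": 0.028,"turn": 0.004},
  {"grip": 1,"dx": 0.001,"dy": -0.001,"dz": 0.028,"turn": 0.004},
])

```text
time_s: 13.0
tool_pos: [0.4602, -0.1605, 0.0621]
ee_rot: [-2.127, -2.31, 0.001]
wrist_force: [0.3, -0.6, 0.2]
opening: 0.0125
grip_force: 40.8
```

Emit:
apply_moves([
  {"grip": 1,"dx": 0,"dy": 0,"dz": 0.0005,"turn": 0},
  {"grip": 1,"dx": 0,"dy": 0,"dz": 0.001,"turn": 0},
  {"grip": 1,"dx": 0,"dy": 0,"dz": 0.001,"turn": 0},
])

```text
time_s: 13.3
tool_pos: [0.4609, -0.1609, 0.062]
ee_rot: [2.128, 2.31, 0.0]
wrist_force: [-0.1, -0.2, 0.4]
opening: 0.0123
grip_force: 40.8
```

Emit:
apply_moves([
  {"grip": 1,"dx": 0,"dy": 0,"dz": 0.0005,"turn": 0},
  {"grip": 1,"dx": 0,"dy": 0,"dz": 0.001,"turn": 0},
  {"grip": 1,"dx": 0,"dy": 0,"dz": 0.001,"turn": 0},
])

```text
time_s: 13.6
tool_pos: [0.4606, -0.1608, 0.0608]
ee_rot: [2.129, 2.311, -0.0]
wrist_force: [-0.0, 0.2, -0.7]
opening: 0.0126
grip_force: 40.8
```

Emit:
apply_moves([
  {"grip": 1,"dx": 0,"dy": 0,"dz": 0.0005,"turn": 0},
  {"grip": 1,"dx": 0,"dy": 0,"dz": 0.001,"turn": 0},
  {"grip": 1,"dx": 0,"dy": 0,"dz": 0.001,"turn": 0},
])

```text
time_s: 13.9
tool_pos: [0.4607, -0.161, 0.0607]
ee_rot: [-2.128, -2.311, 0.001]
wrist_force: [-3.2, 0.3, 5.9]
opening: 0.0126
grip_force: 41.6
```

Emit:
apply_moves([
  {"grip": 0.75,"dx": 0,"dy": 0,"dz": -0.0005,"turn": 0},
  {"grip": 0.6,"dx": 0,"dy": 0,"dz": -0.0005,"turn": 0},
  {"grip": 0.6,"dx": 0,"dy": 0,"dz": -0.0005,"turn": 0},
  {"grip": 0.6,"dx": 0,"dy": 0,"dz": -0.035,"turn": 0},
  {"grip": 0.6,"dx": 0,"dy": 0,"dz": -0.085,"turn": 0},
])

```text
time_s: 14.4
tool_pos: [0.4574, -0.1592, 0.1419]
ee_rot: [-2.123, -2.304, 0.004]
wrist_force: [1.6, -0.9, 0.1]
opening: 0.0346
grip_force: 0.0
```

```bash
python3 -c "
from h import *
delta(.4835,-.0765,.145,94.7)"
```

```text
t 14.4 pos [ 0.4574 -0.1592  0.1419] yaw 94.69 open 0.0346 F [ 1.6 -0.9  0.1] z-axis [-0.008  0.004 -1.   ]
dxyz [ 0.0803  0.0327 -0.003 ] turn -0.0
```

Emit:
apply_moves([
  {"grip": 0.35,"dx": 0.03,"dy": 0.011,"dz": 0,"turn": 0},
  {"grip": 0.35,"dx": 0.06,"dy": 0.022,"dz": 0,"turn": 0},
  {"grip": 0.35,"dx": 0.082,"dy": 0.03,"dz": 0,"turn": 0},
  {"grip": 0.35,"dx": 0.082,"dy": 0.03,"dz": 0,"turn": 0},
  {"grip": 0.35,"dx": 0.082,"dy": 0.03,"dz": 0,"turn": 0},
])

```text
time_s: 14.9
tool_pos: [0.4837, -0.0765, 0.1446]
ee_rot: [-2.127, -2.312, 0.001]
wrist_force: [0.6, -0.5, -0.0]
opening: 0.0556
grip_force: 0.0
```

```bash
python3 - <<'E'
from h import *
delta(.4835,-.0765,.062,94.7)
for n in ("top","scene"):
    p,d=imaging.grab_frame(n); m=imaging.camera_model(n); np.savez(f"pics/{n}6.npz",p=p,d=d)
    b=(370,240,480,330) if n=="top" else (350,180,470,270)
    v,u=np.mgrid[b[1]:b[3],b[0]:b[2]]; v,u=v.ravel(),u.ravel()
    o,r=ray(m,np.c_[u,v]); P=o+r*d[v,u][:,None]
    O=np.array([.4897,-.1585,.041]); c,s=np.cos(.083),np.sin(.083)
    q=(P-O)@np.array([[c,-s,0],[s,c,0],[0,0,1]])
    k=(q[:,2]>.022)&(q[:,2]<.034)&(abs(q[:,0])<.055)&(abs(q[:,1])<.06)
    for s in (-1,1):
        a=q[k&(q[:,0]*s>0)]*1000
        if len(a): print(n,s,len(a),np.round(np.percentile(a,[2,50,98],axis=0),1).tolist())
E
```

```text
t 14.9 pos [ 0.4837 -0.0765  0.1446] yaw 94.79 open 0.0556 F [ 0.6 -0.5 -0. ] z-axis [-0. -0. -1.]
dxyz [ 0.     -0.0002  0.0826] turn 0.001
top -1 166 [[-36.6, -2.1, 23.9], [-29.6, 21.0, 27.6], [-22.8, 43.4, 33.0]]
scene -1 185 [[-36.2, -43.8, 23.2], [-29.6, 3.7, 27.5], [-21.5, 45.5, 29.9]]
scene 1 144 [[24.1, -40.9, 23.1], [30.3, 1.7, 27.4], [39.3, 38.4, 29.7]]
```

Both upper bars sit at x ≈ ±30 mm with their tops 28 mm above the deck, so the stack is good. Next I'll grip the handle.

Emit:
apply_moves([
  {"grip": 0.35,"dx": 0,"dy": 0,"dz": 0.02,"turn": 0},
  {"grip": 0.35,"dx": 0,"dy": 0,"dz": 0.045,"turn": 0},
  {"grip": 0.35,"dx": 0,"dy": 0,"dz": 0.07,"turn": 0},
  {"grip": 0.35,"dx": 0,"dy": 0,"dz": 0.082,"turn": 0},
  {"grip": 0.35,"dx": 0,"dy": 0,"dz": 0.082,"turn": 0},
])

```text
time_s: 15.5
tool_pos: [0.4818, -0.0768, 0.0608]
ee_rot: [-2.127, -2.306, 0.003]
wrist_force: [-0.2, 0.6, 0.8]
opening: 0.0559
grip_force: 0.0
```

Emit:
apply_moves([
  {"grip": 0.6,"dx": 0,"dy": 0,"dz": 0,"turn": 0},
  {"grip": 0.8,"dx": 0,"dy": 0,"dz": 0,"turn": 0},
  {"grip": 1,"dx": 0,"dy": 0,"dz": 0,"turn": 0},
  {"grip": 1,"dx": 0,"dy": 0,"dz": 0,"turn": 0},
], grip_force=60)

```text
time_s: 15.9
tool_pos: [0.4838, -0.0772, 0.0644]
ee_rot: [2.127, 2.311, -0.002]
wrist_force: [-5.2, -0.5, 6.2]
opening: 0.0208
grip_force: 59.0
```

```bash
python3 -c "
from h import *
delta(.4835,-.0765,.062,94.7); print(sensors.sense()['grip_force'])"
```

```text
t 15.9 pos [ 0.4838 -0.0772  0.0644] yaw 94.74 open 0.0208 F [-5.2 -0.5  6.2] z-axis [-0.001 -0.001 -1.   ]
dxyz [ 0.0007 -0.0003  0.0024] turn 0.001
59.006715416908264
```

Emit:
apply_moves([
  {"grip": 1,"dx": -0.002,"dy": 0,"dz": -0.001,"turn": 0},
  {"grip": 1,"dx": -0.006,"dy": 0,"dz": -0.001,"turn": 0},
  {"grip": 1,"dx": -0.012,"dy": 0,"dz": -0.001,"turn": 0},
  {"grip": 1,"dx": -0.02,"dy": 0,"dz": -0.001,"turn": 0},
  {"grip": 1,"dx": -0.028,"dy": 0,"dz": -0.001,"turn": 0},
], grip_force=90)

```text
time_s: 16.4
tool_pos: [0.4862, -0.1051, 0.0645]
ee_rot: [-2.128, -2.311, 0.001]
wrist_force: [-3.6, 1.2, 6.0]
opening: 0.02
grip_force: 89.2
```

Emit:
apply_moves([
  {"grip": 1,"dx": -0.009,"dy": 0,"dz": 0,"turn": 0},
  {"grip": 1,"dx": -0.018,"dy": 0,"dz": 0,"turn": 0},
  {"grip": 1,"dx": -0.027,"dy": 0,"dz": 0,"turn": 0},
  {"grip": 1,"dx": -0.036,"dy": 0,"dz": 0,"turn": 0},
  {"grip": 1,"dx": -0.045,"dy": 0,"dz": 0,"turn": 0},
])

```text
time_s: 16.9
tool_pos: [0.4899, -0.1503, 0.0645]
ee_rot: [2.128, 2.311, -0.001]
wrist_force: [-3.5, 0.2, 5.0]
opening: 0.02
grip_force: 89.3
```

Emit:
apply_moves([
  {"grip": 1,"dx": -0.009,"dy": 0,"dz": 0,"turn": 0},
  {"grip": 1,"dx": -0.018,"dy": 0,"dz": 0,"turn": 0},
  {"grip": 1,"dx": -0.026,"dy": 0,"dz": 0,"turn": 0},
  {"grip": 1,"dx": -0.032,"dy": 0,"dz": 0,"turn": 0},
  {"grip": 1,"dx": -0.036,"dy": 0,"dz": 0,"turn": 0},
])

```text
time_s: 17.4
tool_pos: [0.4929, -0.1865, 0.0645]
ee_rot: [2.128, 2.31, -0.001]
wrist_force: [-3.6, 0.5, 5.6]
opening: 0.0197
grip_force: 89.1
```

```bash
python3 - <<'E'
from h import *
delta(.4835,-.0765,.062,94.7)
p,d=imaging.grab_frame("top"); m=imaging.camera_model("top"); np.savez("pics/top7.npz",p=p,d=d)
for q,x in ((p,"now"),(np.load("pics/top0.npz")["p"],"start")):
    hsv=cv2.cvtColor(q,cv2.COLOR_RGB2HSV)
    yel=((hsv[...,0]>18)&(hsv[...,0]<34)&(hsv[...,1]>110)).astype(np.uint8)*255
    for c in blobs(yel,400,290,530,330,5): print(x,cv2.boundingRect(c),rect(m,c,.02),rect(m,c,.049))
    red=(((hsv[...,0]<10)|(hsv[...,0]>170))&(hsv[...,1]>90)).astype(np.uint8)*255
    for c in blobs(red,400,285,530,335,0): print("red",cv2.boundingRect(c))
E
```

```text
t 17.4 pos [ 0.4929 -0.1865  0.0645] yaw 94.69 open 0.0197 F [-3.6  0.5  5.6] z-axis [-0.    -0.001 -1.   ]
dxyz [ 0.1104 -0.0003  0.0024] turn -0.0
red (418, 285, 101, 50)
start (432, 310, 5, 6) [ 4.33e+02 -1.68e+02  1.05e+01  8.40e+00 -4.00e-01] [ 4.301e+02 -1.629e+02  1.030e+01  8.300e+00 -4.000e-01]
start (487, 305, 6, 11) [ 439.8 -286.3   21.1   10.7    0.7] [ 436.7 -278.5   20.7   10.5    0.7]
```

Emit:
apply_moves([
  {"grip": 1,"dx": -0.003,"dy": 0,"dz": 0,"turn": 0},
  {"grip": 1,"dx": -0.006,"dy": 0,"dz": 0,"turn": 0},
  {"grip": 1,"dx": -0.008,"dy": 0,"dz": 0,"turn": 0},
  {"grip": 1,"dx": -0.01,"dy": 0,"dz": 0,"turn": 0},
  {"grip": 1,"dx": -0.01,"dy": 0,"dz": 0,"turn": 0},
])

```text
time_s: 17.95
tool_pos: [0.4937, -0.1963, 0.0645]
ee_rot: [2.128, 2.31, -0.001]
wrist_force: [-4.2, 0.7, 4.6]
opening: 0.0196
grip_force: 89.0
```

Emit:
apply_moves([
  {"grip": 1,"dx": -0.001,"dy": 0,"dz": 0,"turn": 0},
  {"grip": 1,"dx": -0.002,"dy": 0,"dz": 0,"turn": 0},
  {"grip": 1,"dx": -0.003,"dy": 0,"dz": 0,"turn": 0},
  {"grip": 1,"dx": -0.003,"dy": 0,"dz": 0,"turn": 0},
])

```text
time_s: 18.35
tool_pos: [0.494, -0.199, 0.0645]
ee_rot: [2.128, 2.31, -0.001]
wrist_force: [-3.3, 1.1, 7.0]
opening: 0.0197
grip_force: 89.0
```

Emit:
apply_moves([
  {"grip": 1,"dx": -0.001,"dy": 0,"dz": 0,"turn": 0},
  {"grip": 1,"dx": -0.002,"dy": 0,"dz": 0,"turn": 0},
  {"grip": 1,"dx": -0.003,"dy": 0,"dz": 0,"turn": 0},
  {"grip": 1,"dx": -0.003,"dy": 0,"dz": 0,"turn": 0},
])

```text
time_s: 18.75
tool_pos: [0.494, -0.2006, 0.0645]
ee_rot: [-2.128, -2.309, -0.002]
wrist_force: [-3.9, 4.7, 7.5]
opening: 0.0199
grip_force: 89.1
```

Emit:
apply_moves([
  {"grip": 1,"dx": -0.001,"dy": 0,"dz": 0,"turn": 0},
  {"grip": 1,"dx": -0.002,"dy": 0,"dz": 0,"turn": 0},
  {"grip": 1,"dx": -0.003,"dy": 0,"dz": 0,"turn": 0},
  {"grip": 1,"dx": -0.003,"dy": 0,"dz": 0,"turn": 0},
])

```text
time_s: 19.15
tool_pos: [0.4943, -0.2031, 0.0645]
ee_rot: [-2.127, -2.309, -0.002]
wrist_force: [-4.3, 4.6, 7.4]
opening: 0.0199
grip_force: 89.5
```

Emit:
apply_moves([
  {"grip": 1,"dx": -0.001,"dy": 0,"dz": 0,"turn": 0},
  {"grip": 1,"dx": -0.002,"dy": 0,"dz": 0,"turn": 0},
  {"grip": 1,"dx": -0.002,"dy": 0,"dz": 0,"turn": 0},
])

```text
time_s: 19.45
tool_pos: [0.4945, -0.2056, 0.0645]
ee_rot: [-2.128, -2.309, -0.001]
wrist_force: [-4.7, 3.9, 7.3]
opening: 0.0198
grip_force: 89.5
```

Emit:
apply_moves([
  {"grip": 1,"dx": -0.001,"dy": 0,"dz": 0,"turn": 0},
  {"grip": 1,"dx": -0.002,"dy": 0,"dz": 0,"turn": 0},
  {"grip": 1,"dx": -0.002,"dy": 0,"dz": 0,"turn": 0},
])

```text
time_s: 19.75
tool_pos: [0.4947, -0.2082, 0.0645]
ee_rot: [-2.128, -2.31, -0.0]
wrist_force: [-4.0, 2.5, 6.4]
opening: 0.0198
grip_force: 89.4
```

Emit:
apply_moves([
  {"grip": 1,"dx": -0.001,"dy": 0,"dz": 0,"turn": 0},
  {"grip": 1,"dx": -0.002,"dy": 0,"dz": 0,"turn": 0},
  {"grip": 1,"dx": -0.002,"dy": 0,"dz": 0,"turn": 0},
])

```text
time_s: 20.05
tool_pos: [0.4949, -0.2106, 0.0645]
ee_rot: [2.128, 2.311, -0.001]
wrist_force: [-4.5, 1.5, 6.2]
opening: 0.0198
grip_force: 89.3
```

Emit:
apply_moves([
  {"grip": 1,"dx": -0.001,"dy": 0,"dz": 0,"turn": 0},
  {"grip": 1,"dx": -0.002,"dy": 0,"dz": 0,"turn": 0},
  {"grip": 1,"dx": -0.002,"dy": 0,"dz": 0,"turn": 0},
])

```text
time_s: 20.35
tool_pos: [0.4951, -0.2129, 0.0645]
ee_rot: [2.128, 2.31, -0.001]
wrist_force: [-3.6, 1.1, 5.4]
opening: 0.0198
grip_force: 89.2
```

Emit:
apply_moves([
  {"grip": 1,"dx": -0.001,"dy": 0,"dz": 0,"turn": 0},
  {"grip": 1,"dx": -0.0015,"dy": 0,"dz": 0,"turn": 0},
  {"grip": 1,"dx": -0.0015,"dy": 0,"dz": 0,"turn": 0},
])

```text
time_s: 20.65
tool_pos: [0.4952, -0.2145, 0.0645]
ee_rot: [2.128, 2.31, -0.001]
wrist_force: [-3.6, 0.7, 5.3]
opening: 0.0196
grip_force: 89.1
```

```bash
cat > car.py <<'E'
from h import *
c,s=np.cos(.0827),np.sin(.0827); A=np.array([[c,-s,0],[s,c,0],[0,0,1]]); O=np.array([.4897,-.1585,.041])
delta(.4835,-.0765,.062,94.7)
m=imaging.camera_model("scene"); p1,d1=imaging.grab_frame("scene"); a=np.load("pics/scene6.npz")
for p,d,n in ((a["p"],a["d"],"start"),(p1,d1,"now")):
    hsv=cv2.cvtColor(p,cv2.COLOR_RGB2HSV); v,u=np.mgrid[150:280,340:520]; v,u=v.ravel(),u.ravel()
    o,r=ray(m,np.c_[u,v]); q=((o+r*d[v,u][:,None])-O)@A*1000; h=hsv[v,u].astype(int)
    blue=(h[:,0]>100)&(h[:,0]<128)&(h[:,1]>120)&(abs(q[:,2])<5)&(abs(q[:,0])<52)
    e=[q[blue&(abs(q[:,0]-x)<4),1] for x in range(-44,45,8)]
    print(n,"deck y min/max",[(round(np.percentile(t,1)),round(np.percentile(t,99),1)) for t in e if len(t)>5])
    y=(h[:,0]>17)&(h[:,0]<36)&(h[:,1]>90)&(q[:,0]<-45)&(q[:,0]>-80)
    for nm,k in (("ball",y&(q[:,2]>-4)),("block",y&(q[:,2]<-12))):
        if k.sum(): print(nm,k.sum(),np.round(np.percentile(q[k],[5,50,95],axis=0),1).tolist())
    up=(q[:,2]>23)&(q[:,2]<33)&(h[:,1]<60)&(abs(q[:,0])<45)
    for sg in (-1,1):
        t=q[up&(q[:,0]*sg>15)&(q[:,1]<55)]
        if len(t): print("upper",sg,len(t),np.round(np.percentile(t,[3,50,97],axis=0),1).tolist())
E
python3 car.py
```

```text
t 20.65 pos [ 0.4952 -0.2145  0.0645] yaw 94.71 open 0.0196 F [-3.6  0.7  5.3] z-axis [ 0.    -0.001 -1.   ]
dxyz [ 0.1385 -0.0003  0.0024] turn 0.0
start deck y min/max [(-45, np.float64(101.3)), (-20, np.float64(102.6)), (-16, np.float64(102.5)), (35, np.float64(102.5)), (35, np.float64(102.2)), (34, np.float64(102.4)), (-18, np.float64(102.0)), (-19, np.float64(101.0)), (-20, np.float64(103.1)), (-17, np.float64(103.3)), (-19, np.float64(104.2)), (41, np.float64(102.7))]
ball 12 [[-62.4, -2.0, 6.8], [-58.0, 1.6, 7.5], [-54.7, 7.6, 8.7]]
block 86 [[-70.4, -145.4, -38.3], [-63.1, -121.6, -29.4], [-48.2, -117.9, -22.6]]
upper -1 181 [[-36.0, -42.8, 23.8], [-29.6, 3.7, 27.5], [-21.7, 44.3, 29.8]]
upper 1 141 [[24.2, -39.9, 23.8], [30.4, 2.6, 27.5], [39.1, 36.9, 29.5]]
now deck y min/max [(-185, np.float64(-36.5)), (-162, np.float64(-36.2)), (-154, np.float64(-35.2)), (-123, np.float64(-34.9)), (-104, np.float64(-34.7)), (-105, np.float64(-34.2)), (-154, np.float64(-34.3)), (-155, np.float64(-33.5)), (-150, np.float64(-34.4)), (-127, np.float64(-34.3)), (-81, np.float64(-35.4)), (-89, np.float64(-34.4))]
ball 16 [[-63.3, -140.8, 4.7], [-57.4, -134.8, 7.7], [-52.8, -130.2, 9.3]]
block 92 [[-69.8, -149.0, -38.6], [-62.6, -121.1, -29.1], [-47.0, -117.6, -21.3]]
upper -1 151 [[-34.8, -179.1, 23.7], [-29.1, -133.5, 28.0], [-20.6, -90.8, 30.2]]
upper 1 33 [[16.3, -178.7, 23.3], [28.6, -162.5, 28.0], [37.3, -45.8, 31.2]]
```

Emit:
apply_moves([
  {"grip": 1,"dx": -0.0005,"dy": 0,"dz": 0,"turn": 0},
  {"grip": 1,"dx": -0.001,"dy": 0,"dz": 0,"turn": 0},
  {"grip": 1,"dx": -0.001,"dy": 0,"dz": 0,"turn": 0},
])

```text
time_s: 21.0
tool_pos: [0.4953, -0.2155, 0.0645]
ee_rot: [2.128, 2.31, -0.001]
wrist_force: [-3.8, -0.4, 5.4]
opening: 0.0199
grip_force: 89.1
```

Emit:
apply_moves([
  {"grip": 1,"dx": -0.0005,"dy": 0,"dz": 0,"turn": 0},
  {"grip": 1,"dx": -0.001,"dy": 0,"dz": 0,"turn": 0},
  {"grip": 1,"dx": -0.001,"dy": 0,"dz": 0,"turn": 0},
])

```text
time_s: 21.3
tool_pos: [0.4954, -0.2162, 0.0646]
ee_rot: [2.128, 2.311, -0.001]
wrist_force: [-3.9, 1.0, 6.1]
opening: 0.0202
grip_force: 89.0
```

Emit:
apply_moves([
  {"grip": 1,"dx": -0.0005,"dy": 0,"dz": 0,"turn": 0},
  {"grip": 1,"dx": -0.001,"dy": 0,"dz": 0,"turn": 0},
  {"grip": 1,"dx": -0.001,"dy": 0,"dz": 0,"turn": 0},
])

```text
time_s: 21.6
tool_pos: [0.4954, -0.2164, 0.0645]
ee_rot: [-2.128, -2.31, -0.001]
wrist_force: [-4.2, 2.9, 6.7]
opening: 0.0199
grip_force: 89.0
```

```bash
python3 car.py
```

```text
t 21.6 pos [ 0.4954 -0.2164  0.0645] yaw 94.68 open 0.0199 F [-4.2  2.9  6.7] z-axis [-0.     0.001 -1.   ]
dxyz [ 0.1404 -0.0004  0.0027] turn -0.0
start deck y min/max [(-45, np.float64(101.3)), (-20, np.float64(102.6)), (-16, np.float64(102.5)), (35, np.float64(102.5)), (35, np.float64(102.2)), (34, np.float64(102.4)), (-18, np.float64(102.0)), (-19, np.float64(101.0)), (-20, np.float64(103.1)), (-17, np.float64(103.3)), (-19, np.float64(104.2)), (41, np.float64(102.7))]
ball 12 [[-62.4, -2.0, 6.8], [-58.0, 1.6, 7.5], [-54.7, 7.6, 8.7]]
block 86 [[-70.4, -145.4, -38.3], [-63.1, -121.6, -29.4], [-48.2, -117.9, -22.6]]
upper -1 181 [[-36.0, -42.8, 23.8], [-29.6, 3.7, 27.5], [-21.7, 44.3, 29.8]]
upper 1 141 [[24.2, -39.9, 23.8], [30.4, 2.6, 27.5], [39.1, 36.9, 29.5]]
now deck y min/max [(-186, np.float64(-36.7)), (-153, np.float64(-38.4)), (-159, np.float64(-36.8)), (-103, np.float64(-38.2)), (-109, np.float64(-35.6)), (-104, np.float64(-36.0)), (-156, np.float64(-37.4)), (-159, np.float64(-37.4)), (-155, np.float64(-35.6)), (-79, np.float64(-37.2)), (-85, np.float64(-36.7)), (-92, np.float64(-36.8))]
ball 16 [[-62.4, -143.2, 6.3], [-59.0, -137.4, 8.6], [-54.1, -130.7, 10.1]]
block 89 [[-70.1, -147.1, -38.8], [-62.8, -121.2, -29.1], [-47.8, -118.6, -21.8]]
upper -1 151 [[-35.2, -183.3, 23.5], [-29.1, -136.4, 27.8], [-20.9, -94.4, 30.8]]
upper 1 35 [[17.9, -182.1, 23.2], [29.7, -156.9, 27.6], [38.8, -48.5, 30.3]]
```

The carriage has stopped against the notch's far side: another 1 mm of push moved it only 0.2 mm, and the force rose. Travel is 139.5 mm, matching the camera estimate. I'll relax the push and check.

Emit:
apply_moves([
  {"grip": 1,"dx": 0.0005,"dy": 0,"dz": 0,"turn": 0},
  {"grip": 1,"dx": 0.001,"dy": 0,"dz": 0,"turn": 0},
  {"grip": 1,"dx": 0.001,"dy": 0,"dz": 0,"turn": 0},
  {"grip": 1,"dx": 0.001,"dy": 0,"dz": 0,"turn": 0},
])

```text
time_s: 22.05
tool_pos: [0.4954, -0.2163, 0.0646]
ee_rot: [2.128, 2.31, -0.001]
wrist_force: [-3.9, 0.9, 6.0]
opening: 0.0197
grip_force: 89.0
```

```bash
python3 -c "
from h import *
print(manip.finish_job())"
```

```text
the job is handed in; nothing more can be done
None
```

I handed the job in at 22 s: both loose bars lie across the lower ones near their ends, and the carriage is held by its handle in the notch after 139.5 mm of travel. I judged the notch by force, travel and depth readings and did not look at the red lines.

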